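# Tap a seized heater block loose with a mallet and lift it out

### The arm

A 7-joint arm with a two-finger parallel gripper is mounted at the origin on a cart in front of the work surface, level with it; the furniture and walls round the work are solid. World frame = base frame: x ahead of the robot, y to its left, z up, the work surface at z = 0. Lengths are in m, angles in rad, forces in N, time in s.
With the tool pointing down it reaches from about 0.4 to 0.85 m from the base axis. Payload 4.5 kg.
Tool frame: the origin (TCP) lies at the very end of the fingers, on their centre line; the grasp point (between the pads) lies 19 mm behind it; z points along the fingers, y is the line along which they close (so a half turn about z gives the same grasp; the last joint's range is limited). The gripper opens to 88 mm and grips with 3 to 60 N. Pads are 18 mm wide; open, the fingers measure 123 mm over their backs; the gripper's body (75 mm by 187 mm) begins 45 mm behind the grasp point.
Start: joints at [1.205, 0.689, -0.195, 1.565, 0.157, 0.902, -0.215], TCP at [0.243, -0.576, 0.239] pointing down, gripper open.
Joint ranges: [-3.01, 3.01], [-0.46, 2.08], [-1.47, 1.51], [0.13, 2.56], [-1, 4.14], [0.04, 2.09], [-2.66, 2.66]. Speed limits (rad/s): [2.57, 2.57, 3.14, 3.14, 3.14, 3.14, 3.14].

### API

Orientations are given as a 3x3 rotation matrix whose columns are the frame's x, y, z axes.
In Python, from plant import robot gives the robot as it stands.
- The arm moves only by the tool drive_tool, never from a script. Its argument "moves" is a list that holds one entry, the list of rows, each a list of 4 numbers: the shift along the tool's x, y, z in cm, then the turn about the tool's z in rad. In form: [[[x, y, z, roll], ...]]. A call has 1 to 12 rows; each row is the pose to reach, as a shift and turn from the pose commanded when the call began, along the tool's axes at that moment; what a row does not reach only later rows make up. A row lasts 1/8 s, in which the tool goes at most 62.5 mm and 10.7 degrees, less where a joint would pass 70% of its speed; a pose out of reach is approached as far as the arm can. A call with a gripper value outside its range is refused whole. "gripper" is the opening, from -1 (shut) to 1 (fully open), set as the call begins (left out, the last holds). The fingers move at their own pace and stop on an object; "squeeze" is the grip in N (left out, the last holds). Time passes only in rows, so rows that repeat a pose let the fingers close. It gives the time, the measured TCP pose, the force, the opening and the grip force at its end, in the units of the state.
- robot.state(): the state, without advancing time (a new reading comes with each control period).
- robot.camera(name): name is "scene" or "top" or "wrist"; returns the picture (480x640x3 uint8, red, green, blue); there is no depth.
- robot.camera_info(name): a dict with "fx", "fy", "cx", "cy" (pixels), "world_to_cam" (4x4, takes a point from world to camera coordinates). Camera axes: x right, y up, looking along -z (the intrinsics and any distortion apply to the point x, -y, -z); pixel columns grow to the right and rows downward; lengths in m; the calibration is good to about 2 mm. The wrist camera is an equidistant fisheye: a pixel r from the principal point sees the ray r / f radians off the axis. A picture is of the moment at which its call begins: read the wrist's pose just before it. camera_info takes no time and is no camera call; for the wrist camera it gives the pose at the moment of the call.
- robot.close_job(): hands the job in; it is judged then, once.
The state is a dict: "t": time; "joints": joint angles; "qd": joint speeds; "joint_efforts": joint torques, N m; "eef_pos": TCP position; "tcp_rot": TCP orientation; "ft_force": force on the tool from outside, world axes, zero at the start; "ft_torque": the same for the moment, N m; "grip_width": finger opening in m; "gripper_force": force on a finger pad.
Only numpy, scipy, OpenCV 4.12 (cv2) and the standard library are available. Lean on these libraries where they do the work, as an engineer would, in place of code of your own. Each camera call takes 0.05 s, during which the arm holds its last target. There are 200 camera calls.

### The job

The aluminium block has seized in the well of the dry-block heater: free it with light taps of the mallet on its left and right sides in turn, walking it up until it stands loose and level, clear of the grip of the well. Do not touch the block with the gripper before that (its little knob would tear out), never hit it hard, and do not strike the heater itself. Then lay the mallet flat on the bench, lift the block out by its knob and set it down gently, upright in the middle of the cork mat, leaving everything else where it is.

Things in the scene. Friction and masses are not known exactly. Their poses are not given: they have to be found in the camera images.
- block_mid (a point): the seized aluminium block, 56 (x) x 40 (y) x 94 mm high, about 0.32 kg, four tube bores in its top; this point is the centre of its body, half-way up, z up. Seated, it is 3 mm above the heater's deck, so that the upper 50 mm of the block stand out. Two sprung bars in the mouth of the well grip its two y sides; a straight pull would take 25 to 40 N.
- block_knob (a point): centre of the black lifting knob, 16 mm wide and 18 mm high, on a thin stem in the middle of the block's top; 115 mm above the block's underside and 21 mm above its top face
- tap_left (a point): middle of the block's +y side, at the height to strike, 36 mm above the deck when seated. A tap here towards -y rocks the block about the far bar: at some 10 to 19 N the struck side slides up 2 to 4 mm, the struck face giving way by 3 to 9 mm, until the block's foot meets the well and the force climbs steeply; more pressing on that side is useless. Over 32 N damages it.
- tap_right (a point): the same on the block's -y side, struck towards +y. A tap from the other side raises the other edge, so taps left and right in turn walk the block up, its middle by 1 to 3 mm a tap. After 4 to 10 taps its shoulder clears the bars: it pops up and rests on them, loose, nearly level, about 11 mm higher than when seated. Until then a raised block leans after each tap.
- block: the same block; origin in the middle of its underside, 47 mm below block_mid; its axes are those of the heater at the start
- well (a point): centre of the mouth of the heater's well, at deck level; x points from the front panel to the back, y to the heater's left side, z up. The well has walls 1.8 mm from the block's foot and a floor 44 mm below the deck. Nothing else stands on the flat deck.
- heater: dry-block heater, pale housing 170 (x) x 150 (y) x 80 mm high with a dark deck and a front panel with display facing -x; fixed on the bench. Origin under its middle, axes as of the well, whose centre is at x = +15 mm
- mallet_grip (a point): small soft-faced mallet (0.25 kg) lying flat, at the place to hold it: on the axis of the wooden handle, 45 mm behind the centre of the head, 15 mm above the bench. x points along the handle to the head, z up. The handle is 16 mm wide (y) and 22 mm high (z), from 18 to 148 mm behind the head's centre, then a red end cap 21 x 20 x 30 mm.
- mallet_head (a point): centre of the mallet's head: 30 mm in diameter, 76 mm long, across the handle (along the mallet's y axis), with a domed white nylon striking face at each end, 38 mm from this point
- mallet: the same mallet; origin on its underside, below mallet_head
- mat_top (a point): centre of the upper face of the square cork mat, 115 x 115 x 5 mm, fixed on the bench
- timer: bystander: white digital timer, 58 x 62 x 20 mm, lying at the front of the bench
- tape_roll: bystander: roll of label tape, 72 mm across, 19 mm high, at the front of the bench
- vial_dark: bystander: small vial with dark content, 22 x 56 mm, behind the heater
- vial_yellow: bystander: small vial with yellow content, 22 x 56 mm, behind the heater
- case: bystander: teal case, 116 x 118 x 54 mm, at the back on the right
- marker: bystander: felt marker, 131 mm long, lying behind the heater
- plastic_cup: bystander: clear plastic cup, 72 mm across and high, at the back
Not all that is in view belongs to the job. Leave any purple look-alike of the block alone.

How it is judged:
By the outcome, as a careful person would: the job done as asked, in the order asked, and still so for the second after the job is handed in, with the robot touching nothing.
It also fails if it takes over 72 s, if anything falls off the work surface, if the arm or the gripper's body presses on something with over 40 N, if the wrist force passes 120 N, or if a joint passes its speed limit or range.

## Working session

There is one attempt and no reset: what is moved stays moved. The work goes in short steps, Python scripts to look and compute and a tool call to move; the robot and the scene stay as the last step left them, time stands still between calls to the robot, and variables do not carry over. Pictures are saved under pics/ and viewed, at most 10 in all, crops included, and the job is handed in when it is done.

Besides the shell and the picture viewer there is one more tool, called after "Emit:" by a JSON object that holds its "method" and its "body". drive_tool: Moves the arm, as the interface text tells. Its arguments: {"type":"object","properties":{"moves":{"type":"array"},"gripper":{"type":"number"},"squeeze":{"type":"number"}},"required":["moves"]}

```bash
ls; mkdir -p pics; python3 - <<'E'
from plant import robot
import cv2,numpy as np
np.set_printoptions(precision=4,suppress=True)
s=robot.state();print(s['t'],s['eef_pos'],s['tcp_rot'],s['grip_width'])
for n in ['scene','top']:
    im=robot.camera(n);cv2.imwrite(f'pics/{n}0.png',im[...,::-1]);i=robot.camera_info(n);print(n,i)
E
```

```text
pics
0.0 [ 0.243  -0.5751  0.2379] [[ 0.9211  0.3893 -0.0008]
 [ 0.3893 -0.9211  0.0017]
 [-0.0001 -0.0018 -1.    ]] 0.08792512805761098
scene {'fx': 463.8036203946087, 'fy': 463.8036203946087, 'cx': 319.830749660367, 'cy': 233.74953111389308, 'world_to_cam': array([[-0.7147, -0.6992,  0.0166,  0.4467],
       [ 0.3172, -0.3029,  0.8987, -0.2688],
       [-0.6233,  0.6476,  0.4383, -0.9476],
       [ 0.    ,  0.    ,  0.    ,  1.    ]])}
top {'fx': 448.90651682144147, 'fy': 448.90651682144147, 'cx': 315.40291479982517, 'cy': 237.53111256778894, 'world_to_cam': array([[-0.0256, -0.9996, -0.0073,  0.0882],
       [ 0.9855, -0.0265,  0.1674, -0.6082],
       [-0.1675, -0.003 ,  0.9859, -0.9976],
       [ 0.    ,  0.    ,  0.    ,  1.    ]])}
```

View pics/scene0.png

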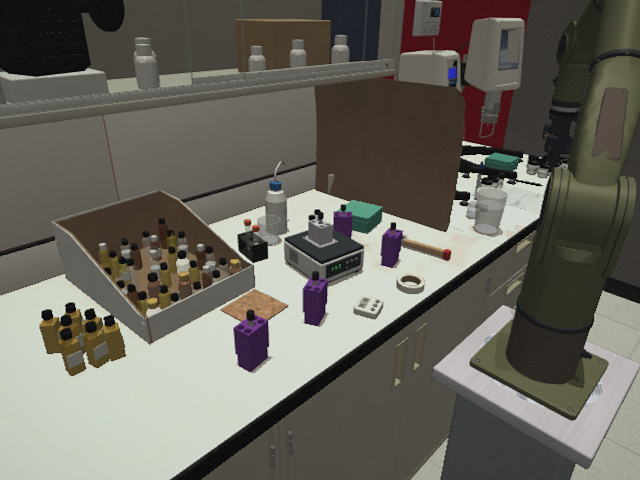

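View pics/top0.png

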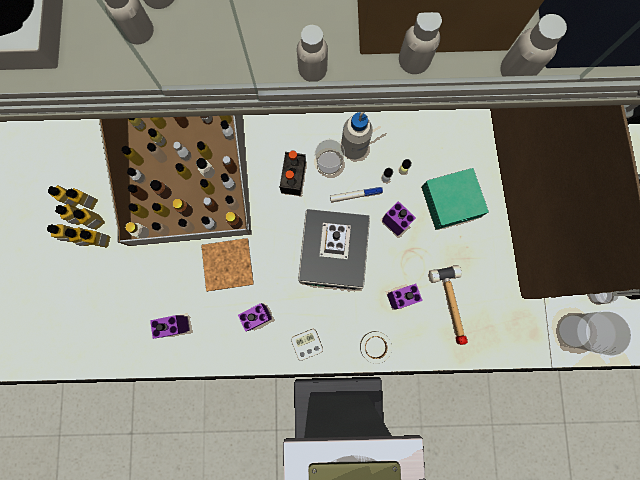

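The scene shows the heater with the grey block and black knob at (320,232), the mallet at (425,247), and the mat at (254,306). In the top view:
- Heater deck at about (335,249), with the grey metal block at (335,237).
- Mallet head at (445,273), red cap at (461,340).
- Mat at (228,264).

Block candidates in the top view are the grey one in the heater at (335,237) and purple ones at (398,218), (405,296), (255,317) and (170,326). Only the grey one is aluminium and sits in the well, so it is the one meant.

```bash
cat > h.py <<'E'
import cv2,numpy as np
from plant import robot
np.set_printoptions(precision=4,suppress=True)
def ray(n,uv,info=None):
    i=info or robot.camera_info(n);W=np.array(i['world_to_cam']);R=W[:3,:3];c=-R.T@W[:3,3]
    x=(uv[0]-i['cx'])/i['fx'];y=(uv[1]-i['cy'])/i['fy']
    if n=='wrist':
        r=np.hypot(x,y);k=np.sin(r)/r if r>1e-9 else 1;d=np.array([x*k,-y*k,-np.cos(r)])
    else: d=np.array([x,-y,-1])
    return c,R.T@d
def onz(n,uv,z,info=None):
    c,d=ray(n,uv,info);return c+d*(z-c[2])/d[2]
def proj(n,p,info=None):
    i=info or robot.camera_info(n);W=np.array(i['world_to_cam']);q=W[:3,:3]@p+W[:3,3]
    x,y,z=q[0],-q[1],-q[2]
    if n=='wrist':
        rr=np.hypot(x,y);t=np.arctan2(rr,z);return np.array([i['cx']+i['fx']*t*x/rr,i['cy']+i['fy']*t*y/rr])
    return np.array([i['cx']+i['fx']*x/z,i['cy']+i['fy']*y/z])
def tri(pairs):
    A=np.zeros((3,3));b=np.zeros(3)
    for c,d in pairs:
        d=d/np.linalg.norm(d);P=np.eye(3)-np.outer(d,d);A+=P;b+=P@c
    return np.linalg.solve(A,b)
def blob(mask,box):
    m=np.zeros_like(mask);x0,y0,x1,y1=box;m[y0:y1,x0:x1]=mask[y0:y1,x0:x1]
    cs,_=cv2.findContours(m,cv2.RETR_EXTERNAL,cv2.CHAIN_APPROX_NONE);return max(cs,key=cv2.contourArea)
E
python3 - <<'E'
from h import *
im=cv2.imread('pics/top0.png');hsv=cv2.cvtColor(im,cv2.COLOR_BGR2HSV);H,S,V=cv2.split(hsv)
def rect(name,mask,box,z):
    c=blob(mask.astype(np.uint8),box);r=cv2.minAreaRect(c);b=cv2.boxPoints(r)
    P=np.array([onz('top',p,z) for p in b])
    print(name,cv2.contourArea(c),'px',np.array(r[0]),'ctr',P.mean(0),'edges',[(round(np.linalg.norm(P[k]-P[k-1]),4),round(float(np.degrees(np.arctan2(*(P[k]-P[k-1])[1::-1]))),1)) for k in (1,2)])
rect('deck',(V<110),(290,200,380,292),.08)
rect('mat',(S>80)&(H<25),(195,230,262,300),.005)
rect('handle',(S>70)&(H>8)&(H<30),(435,275,480,345),.022)
rect('cap',(S>150)&((H<6)|(H>172)),(450,330,475,350),.02)
rect('headdark',(V<110)&(S<90),(425,260,465,286),.03)
rect('headall',(V<205),(420,258,468,283),.025)
big=np.hstack([cv2.resize(im[205:300,290:385],None,fx=4.2,fy=4.2,interpolation=2),cv2.resize(im[255:350,420:515],None,fx=4.2,fy=4.2,interpolation=2)])
cv2.imwrite('pics/crop0.png',big)
E
```

```text
deck 4563.5 px [334.0842 249.6584] ctr [0.5778 0.0306 0.08  ] edges [(np.float64(0.1729), -6.8), (np.float64(0.1462), -97.4)]
mat 2115.0 px [226.57 264.49] ctr [0.5583 0.2891 0.005 ] edges [(np.float64(0.1167), -83.3), (np.float64(0.1148), -172.0)]
handle 396.5 px [453.2353 308.4412] ctr [ 0.4394 -0.2451  0.022 ] edges [(np.float64(0.0191), -77.6), (np.float64(0.1286), -170.2)]
cap 70.0 px [461.5 340. ] ctr [ 0.3662 -0.2594  0.02  ] edges [(np.float64(0.0254), -91.4), (np.float64(0.0181), 175.3)]
headdark 154.0 px [446.9589 274.3904] ctr [ 0.518  -0.2343  0.03  ] edges [(np.float64(0.0372), -71.2), (np.float64(0.0396), -163.6)]
headall 335.5 px [444.6923 274.9615] ctr [ 0.5172 -0.2303  0.025 ] edges [(np.float64(0.079), -80.2), (np.float64(0.0381), -173.2)]
```

View pics/crop0.png

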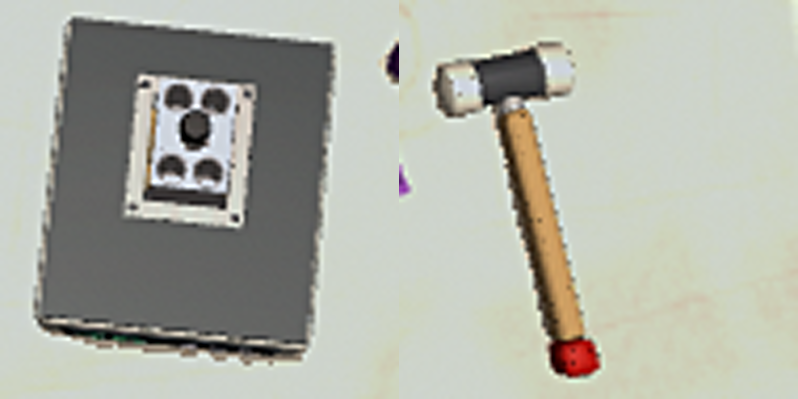

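Crop confirms it: the grey aluminium block with a black knob sits in the well (the crop's left half), and the mallet's faces point along ±y with its handle towards the robot. The gripper's body is wide, so I'll check the purple block near the mallet for clearance.

```bash
python3 - <<'E'
from h import *
T=cv2.imread('pics/top0.png');Sc=cv2.imread('pics/scene0.png')
def pm(im):
    h=cv2.cvtColor(im,cv2.COLOR_BGR2HSV);return ((h[...,0]>125)&(h[...,0]<160)&(h[...,1]>80)).astype(np.uint8)
c=blob(pm(T),(385,280,430,312));print('purple px',cv2.minAreaRect(c))
for p in cv2.boxPoints(cv2.minAreaRect(c)):print(p,onz('top',p,.094),onz('top',p,0))
g=np.array([.474,-.239]);print(proj('top',np.r_[g,.015]),proj('scene',np.r_[g,.026]))
# knob dark: scene + top
def knob(im,box):
    g=cv2.cvtColor(im,cv2.COLOR_BGR2GRAY);c=blob((g<60).astype(np.uint8),box);m=cv2.moments(c);return np.array([m['m10'],m['m01']])/m['m00'],cv2.contourArea(c)
kt,a=knob(T,(329,229,344,243));ks,b=knob(Sc,(310,205,332,224));print(kt,a,ks,b)
print('knob',tri([ray('top',kt),ray('scene',ks)]), onz('top',kt,.151))
# purple knob
kt,a=knob(T,(395,285,415,303));ks,b=knob(Sc,(380,218,402,236));print(kt,a,ks,b,tri([ray('top',kt),ray('scene',ks)]))
h=np.radians(-6.9);print('well from deck',np.array([.5778,.0306])+.015*np.array([np.cos(h),np.sin(h)]))
E
```

```text
purple px ((404.1061096191406, 296.6451110839844), (18.470542907714844, 30.965322494506836), 69.775146484375)
[386.3854 293.3317] [ 0.4749 -0.0803  0.094 ] [ 0.4787 -0.0944  0.    ]
[415.4415 282.6268] [ 0.4966 -0.1453  0.094 ] [ 0.5025 -0.1657  0.    ]
[421.8268 299.9585] [ 0.4585 -0.1569  0.094 ] [ 0.4608 -0.1783  0.    ]
[392.7708 310.6634] [ 0.437  -0.0922  0.094 ] [ 0.4373 -0.1075  0.    ]
[448.5672 293.4457] [411.9897 241.3514]
[335.7018 237.4737] 9.5 [318.859  214.1239] 39.0
knob [0.5947 0.0322 0.1574] [0.5924 0.0291 0.151 ]
[410.4645 292.071 ] 30.5 [392.6871 226.2517] 24.5 [ 0.4749 -0.1302  0.1106]
well from deck [0.5927 0.0288]
```

```bash
cat >> h.py <<'E'
def go(p,yaw=None):
    """shift (tool axes, cm) and roll to bring TCP to world p with tool x at yaw (deg)"""
    s=robot.state();R=np.array(s['tcp_rot']);d=R.T@(np.array(p)-s['eef_pos'])*100
    y=np.degrees(np.arctan2(R[1,0],R[0,0]));r=0 if yaw is None else np.radians(y-yaw)
    print('shift cm',d.round(2),'roll',round(float(r),3),'yaw now',round(float(y),2));return d,r
E
python3 - <<'E'
from h import *
for p in [(491,108),(525,298)]:print('board',onz('top',p,0))
print(onz('scene',(449,228),0))
m=np.radians(10);u=np.array([np.cos(m),np.sin(m)]);v=np.array([-u[1],u[0]])
h=np.array([.518,-.231]);g=h-.045*u-.02*v;print(g)
go([.32,-.36,.2],10);go([*g,.15],10);go([*g,.004],10)
E
```

```text
board [ 0.9448 -0.3878  0.    ]
board [ 0.459  -0.4248  0.    ]
[ 0.4721 -0.456   0.    ]
[ 0.4772 -0.2585]
shift cm [ 15.47 -16.82   3.82] roll 0.225 yaw now 22.91
shift cm [ 33.9  -20.05   8.83] roll 0.225 yaw now 22.91
shift cm [ 33.9  -20.02  23.43] roll 0.225 yaw now 22.91
```

Emit:
{"method": "drive_tool", "body": {"moves": [[[4,-4.2,1,0.06],[8,-8.4,2,0.12],[12,-12.6,3,0.18],[15.5,-16.8,3.8,0.225],[20,-17.6,5,0.225],[25,-18.5,6.5,0.225],[30,-19.4,8,0.225],[33,-19.9,8.8,0.225],[33.9,-20.05,8.8,0.225],[33.9,-20.05,8.8,0.225]]], "gripper": 1, "squeeze": 60}}

```text
t: 1.35
eef_pos: [0.477, -0.2595, 0.1508]
tcp_rot: [[0.985, 0.174, -0.001], [0.174, -0.985, -0.0], [-0.001, 0.0, -1.0]]
ft_force: [-0.1, -0.3, -0.4]
grip_width: 0.0881
gripper_force: 0.0
```

```bash
python3 - <<'E'
from h import *
m=np.radians(10);u=np.array([np.cos(m),np.sin(m)]);v=np.array([-u[1],u[0]])
h=np.array([.518,-.231]);g=h-.045*u-.02*v
go([*g,.004],10)
i=robot.camera_info('wrist');im=robot.camera('wrist')[...,::-1].copy()
for q in [h,h-.045*u,h-.158*u]:print(proj('wrist',np.r_[q,.02],i))
cv2.imwrite('pics/w1.png',im);print(i)
E
```

```text
shift cm [ 0.05 -0.1  14.68] roll 0.0 yaw now 10.01
[292.4831 178.0294]
[293.476  236.3825]
[297.1593 360.435 ]
{'fx': 371.64829954431775, 'fy': 371.64829954431775, 'cx': 322.3708532450084, 'cy': 246.27460004504496, 'world_to_cam': array([[ 0.1738, -0.9848,  0.0022, -0.3398],
       [ 0.9452,  0.1661, -0.2809, -0.3948],
       [ 0.2763,  0.0509,  0.9597, -0.4235],
       [ 0.    ,  0.    ,  0.    ,  1.    ]])}
```

View pics/w1.png

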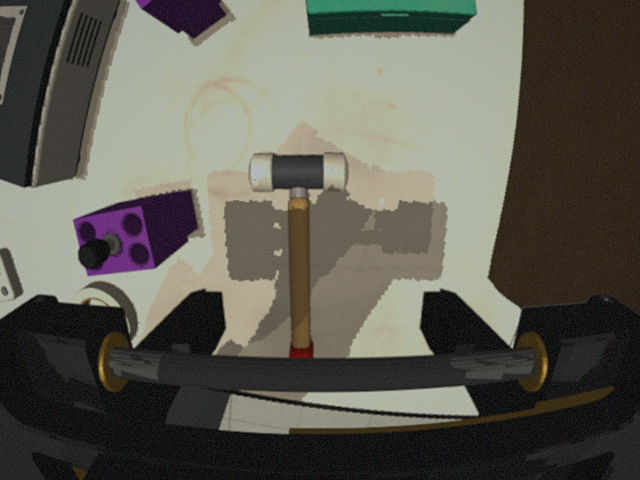

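The wrist view shows the mallet head at (299,172), the handle along (299,270) and the cap at (301,352). That is about 3–4 mm from my prediction, and the purple block at (140,235) is clear of the fingers.

Emit:
{"method": "drive_tool", "body": {"moves": [[[0.3,0.2,5,0],[0.3,0.2,10,0],[0.3,0.2,13,0],[0.3,0.2,14.4,0],[0.3,0.2,14.6,0],[0.3,0.2,14.6,0]]]}}

```text
t: 2.15
eef_pos: [0.4812, -0.2613, 0.0058]
tcp_rot: [[0.985, 0.173, 0.002], [0.173, -0.985, -0.001], [0.001, 0.001, -1.0]]
ft_force: [0.6, -0.6, -0.2]
grip_width: 0.0881
gripper_force: 0.0
```

Emit:
{"method": "drive_tool", "body": {"moves": [[[0,0,0,0],[0,0,0,0],[0,0,0,0],[0,0,0,0],[0,0,0,0],[0,0,0,0]]], "gripper": -1, "squeeze": 60}}

```text
t: 2.9
eef_pos: [0.4808, -0.2602, 0.0047]
tcp_rot: [[0.985, 0.174, -0.0], [0.174, -0.985, 0.0], [-0.0, -0.0, -1.0]]
ft_force: [0.4, 1.8, 1.2]
grip_width: 0.0304
gripper_force: 0.6
```

Emit:
{"method": "drive_tool", "body": {"moves": [[[0,0,0,0],[0,0,0,0],[0,0,0,0],[0,0,0,0]]]}}

```text
t: 3.4
eef_pos: [0.4808, -0.2608, 0.0048]
tcp_rot: [[0.985, 0.174, 0.0], [0.174, -0.985, -0.0], [-0.0, 0.0, -1.0]]
ft_force: [0.3, 0.4, 0.7]
grip_width: 0.0157
gripper_force: 59.2
```

Emit:
{"method": "drive_tool", "body": {"moves": [[[0,0,-2,0],[0,0,-6,0],[0,0,-12,0],[0,0,-18,0],[0,0,-22,0],[0,0,-22,0]]]}}

```text
t: 4.15
eef_pos: [0.4824, -0.2616, 0.2287]
tcp_rot: [[0.985, 0.173, 0.007], [0.173, -0.985, -0.004], [0.006, 0.005, -1.0]]
ft_force: [0.7, -0.2, -3.0]
grip_width: 0.0156
gripper_force: 59.2
```

```bash
python3 - <<'E'
from h import *
s=robot.state();i=robot.camera_info('wrist');im=robot.camera('wrist')[...,::-1].copy()
cv2.imwrite('pics/w2.png',im[100:400,150:450])
R=np.array(s['tcp_rot']);print(s['eef_pos'],s['ft_force'])
for x in (.038,.042,.046,.05):print(x,proj('wrist',s['eef_pos']+R@np.array([x,0,-.01]),i)-[150,100])
E
```

```text
[ 0.4824 -0.2616  0.2287] [ 0.7059 -0.2012 -3.0385]
0.038 [169.7887 135.1292]
0.042 [169.7704 124.7823]
0.046 [169.7532 114.3012]
0.05 [169.7371 103.7001]
```

View pics/w2.png

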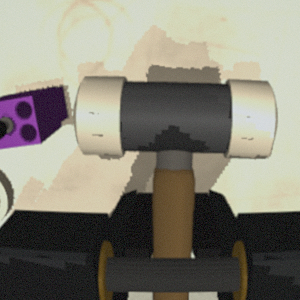

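```bash
cat >> h.py <<'E'
hy=np.radians(-6.9);ux=np.array([np.cos(hy),np.sin(hy)]);uy=np.array([-ux[1],ux[0]])
W=np.array([.593,.0295])
def head(side,gap,z,dx=0):  # TCP for mallet head centre at face gap (m) on side +1/-1, head height z
    q=W+uy*side*(.058+gap)+ux*dx
    p=q-.046*ux+.002*uy
    return [*p,z-.010]
E
python3 - <<'E'
from h import *
for g,z in ((.015,.21),(.015,.116),(0,.116)):print(head(1,g,z));go(head(1,g,z),-6.9)
E
```

```text
[np.float64(0.556343425183844), np.float64(0.1094830952311022), 0.19999999999999998]
shift cm [ 13.85 -35.16   2.61] roll 0.295 yaw now 10.0
[np.float64(0.556343425183844), np.float64(0.1094830952311022), 0.10600000000000001]
shift cm [ 13.82 -35.18  12.01] roll 0.295 yaw now 10.0
[np.float64(0.5545413726013244), np.float64(0.09459173510216051), 0.10600000000000001]
shift cm [ 13.39 -33.75  12.01] roll 0.295 yaw now 10.0
```

Emit:
{"method": "drive_tool", "body": {"moves": [[[1.5,-4,0,0.03],[3.5,-9,0,0.08],[6,-15,0,0.14],[8,-21,0,0.2],[10.5,-27,0,0.25],[12.5,-32,1,0.29],[13.6,-34.7,2.2,0.295],[13.8,-35.2,2.6,0.295],[13.8,-35.2,2.6,0.295]]]}}

```text
t: 5.32
eef_pos: [0.5544, 0.1086, 0.1975]
tcp_rot: [[0.993, -0.121, -0.003], [-0.121, -0.993, -0.002], [-0.003, 0.002, -1.0]]
ft_force: [0.0, 0.1, -2.4]
grip_width: 0.0153
gripper_force: 59.2
```

```bash
python3 - <<'E'
from h import *
i=robot.camera_info('wrist');im=robot.camera('wrist')[...,::-1].copy()
cv2.imwrite('pics/w3.png',im)
print(robot.state()['ft_force'])
for q,z in ((W,.151),(W+.028*ux+.02*uy,.13),(W-.028*ux+.02*uy,.13),(W+.07*ux+.075*uy,.08),(W-.1*ux-.075*uy,.08),(W+.07*ux-.075*uy,.08)):print(proj('wrist',np.r_[q,z],i))
go(head(1,.015,.116),-6.9)
E
```

```text
[ 0.4239 -0.0619 -2.8838]
[456.7312 192.0373]
[414.1437 138.3281]
[410.2494 232.1524]
[319.0204  78.0606]
[497.2249 301.033 ]
[516.1586  93.006 ]
shift cm [ 0.15 -0.21  9.21] roll -0.002 yaw now -7.02
```

View pics/w3.png

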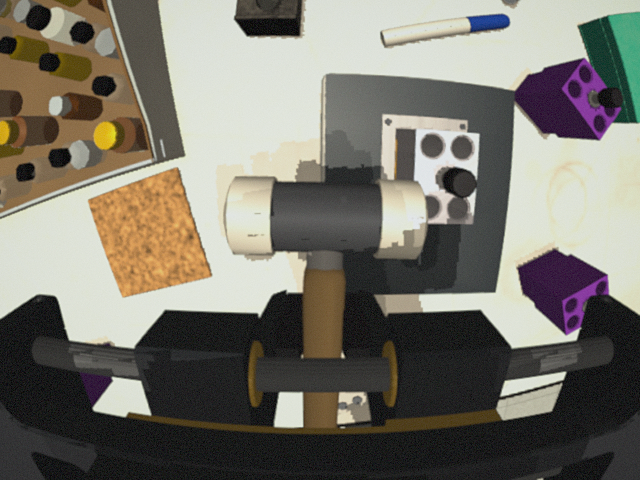

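The wrist view shows the block's back-left top corner at (416,130), the knob at (460,183) and the deck's back corners at (326,74) and (513,92). This is within about 4 mm of the estimate, with the block slightly further in x, so I'll add 3 mm and descend.

Emit:
{"method": "drive_tool", "body": {"moves": [[[0.4,-0.2,4,0],[0.4,-0.2,7,0],[0.4,-0.2,9.2,0],[0.4,-0.2,9.2,0],[0.4,0.2,9.2,0],[0.4,0.5,9.2,0],[0.4,0.7,9.2,0],[0.4,0.9,9.2,0]]]}}

```text
t: 6.38
eef_pos: [0.5586, 0.1006, 0.1072]
tcp_rot: [[0.993, -0.12, 0.001], [-0.12, -0.993, 0.0], [0.001, -0.0, -1.0]]
ft_force: [-0.1, 0.2, -1.9]
grip_width: 0.0154
gripper_force: 59.2
```

Emit:
{"method": "drive_tool", "body": {"moves": [[[0,0.15,0,0],[0,0.3,0,0],[0,0.4,0,0],[0,0.5,0,0],[0,0.6,0,0]]]}}

```text
t: 7.0
eef_pos: [0.5577, 0.0947, 0.1067]
tcp_rot: [[0.993, -0.12, -0.0], [-0.12, -0.993, -0.0], [-0.0, 0.0, -1.0]]
ft_force: [0.9, 0.1, -2.3]
grip_width: 0.0155
gripper_force: 59.2
```

Emit:
{"method": "drive_tool", "body": {"moves": [[[0,0.1,0,0],[0,0.2,0,0],[0,0.3,0,0],[0,0.4,0,0],[0,0.5,0,0]]]}}

```text
t: 7.62
eef_pos: [0.5571, 0.0922, 0.1068]
tcp_rot: [[0.993, -0.117, 0.0], [-0.117, -0.993, 0.003], [0.0, -0.003, -1.0]]
ft_force: [-1.6, 7.1, -0.5]
grip_width: 0.0157
gripper_force: 59.3
```

Emit:
{"method": "drive_tool", "body": {"moves": [[[0,0.15,0,0],[0,0.3,0,0],[0,0.45,0,0],[0,0.6,0,0]]]}}

```text
t: 8.12
eef_pos: [0.5566, 0.0904, 0.107]
tcp_rot: [[0.994, -0.113, 0.001], [-0.113, -0.994, 0.007], [0.0, -0.008, -1.0]]
ft_force: [-0.0, 13.9, -0.4]
grip_width: 0.0154
gripper_force: 59.8
```

Emit:
{"method": "drive_tool", "body": {"moves": [[[0,0.1,0,0],[0,0.2,0,0],[0,0.3,0,0]]]}}

```text
t: 8.5
eef_pos: [0.5564, 0.0899, 0.1072]
tcp_rot: [[0.994, -0.11, 0.002], [-0.11, -0.994, 0.01], [0.001, -0.01, -1.0]]
ft_force: [-1.2, 17.8, -0.2]
grip_width: 0.0154
gripper_force: 60.0
```

Emit:
{"method": "drive_tool", "body": {"moves": [[[0,0.1,0,0],[0,0.2,0,0],[0,0.2,0,0]]]}}

```text
t: 8.88
eef_pos: [0.5562, 0.0893, 0.1073]
tcp_rot: [[0.994, -0.109, 0.002], [-0.109, -0.994, 0.012], [0.001, -0.012, -1.0]]
ft_force: [-1.8, 19.5, 1.1]
grip_width: 0.0154
gripper_force: 60.2
```

```bash
python3 - <<'E'
from h import *
a=cv2.imread('pics/w3.png')
im=robot.camera('wrist')[...,::-1].copy();t=robot.camera('scene')[...,::-1]
s0=cv2.imread('pics/scene0.png')
f=lambda x:cv2.resize(x[205:265,280:365],(400,282),interpolation=2)
cv2.imwrite('pics/c4.png',np.vstack([np.hstack([f(s0),f(t)]),np.hstack([im[60:340,200:600]]+[np.zeros((280,400,3),np.uint8)])]))
print(robot.state()['ft_force'])
E
```

```text
[-1.1166 19.0777  0.3235]
```

View pics/c4.png

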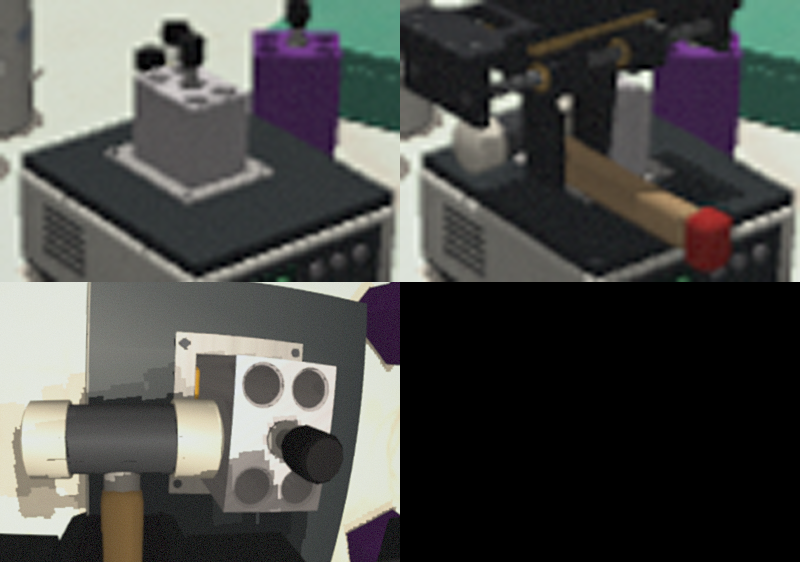

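The picture shows the head centred on the block's +y side. The force now rises steeply, so this side is probably near its stop. I'll press once more, well under the limit, then back off.

Emit:
{"method": "drive_tool", "body": {"moves": [[[0,0.1,0,0],[0,0.2,0,0],[0,0.2,0,0]]]}}

```text
t: 9.35
eef_pos: [0.5564, 0.0882, 0.1076]
tcp_rot: [[0.994, -0.108, 0.003], [-0.108, -0.994, 0.013], [0.002, -0.013, -1.0]]
ft_force: [-1.0, 20.6, 2.6]
grip_width: 0.0153
gripper_force: 60.3
```

Emit:
{"method": "drive_tool", "body": {"moves": [[[0,-0.8,0,0],[0,-1.4,0,0],[0,-1.6,0,0]]]}}

```text
t: 9.72
eef_pos: [0.5572, 0.0915, 0.1066]
tcp_rot: [[0.993, -0.121, -0.001], [-0.121, -0.993, -0.002], [-0.0, 0.002, -1.0]]
ft_force: [-0.2, -0.2, -2.9]
grip_width: 0.0156
gripper_force: 59.7
```

Emit:
{"method": "drive_tool", "body": {"moves": [[[0,0.4,0,0],[0,0.8,0,0],[0,1.2,0,0],[0,1.5,0,0],[0,1.7,0,0],[0,1.8,0,0],[0,1.9,0,0]]]}}

```text
t: 10.6
eef_pos: [0.5554, 0.087, 0.1074]
tcp_rot: [[0.994, -0.106, 0.002], [-0.106, -0.994, 0.015], [0.0, -0.015, -1.0]]
ft_force: [-2.2, 25.5, 2.4]
grip_width: 0.015
gripper_force: 60.7
```

Emit:
{"method": "drive_tool", "body": {"moves": [[[0,0.1,0,0],[0,0.2,0,0]]]}}

```text
t: 10.85
eef_pos: [0.5552, 0.0867, 0.1075]
tcp_rot: [[0.995, -0.104, 0.002], [-0.104, -0.994, 0.017], [0.0, -0.017, -1.0]]
ft_force: [-2.3, 28.4, 2.2]
grip_width: 0.0155
gripper_force: 60.9
```

Emit:
{"method": "drive_tool", "body": {"moves": [[[0,-2,0,0],[0,-3.6,-0.1,0],[-2.6,-3.6,-0.15,0],[-5.3,-3.2,-0.15,0],[-5.5,2.2,-0.15,0],[-5.5,7.8,-0.15,0],[-5.4,11.6,-0.15,0],[-2.7,11.8,-0.15,0],[0,11.6,-0.15,0],[0,11.5,-0.15,0],[0,11.5,-0.15,0]]]}}

```text
t: 12.22
eef_pos: [0.5397, -0.0432, 0.1079]
tcp_rot: [[0.993, -0.121, -0.002], [-0.121, -0.993, -0.001], [-0.002, 0.001, -1.0]]
ft_force: [-0.7, 0.1, -2.3]
grip_width: 0.0155
gripper_force: 59.8
```

Emit:
{"method": "drive_tool", "body": {"moves": [[[0,-0.5,0,0],[0,-0.9,0,0],[0,-1.2,0,0],[0,-1.4,0,0],[0,-1.6,0,0],[0,-1.8,0,0],[0,-2.0,0,0],[0,-2.2,0,0]]]}}

```text
t: 13.22
eef_pos: [0.5431, -0.0233, 0.1083]
tcp_rot: [[0.992, -0.123, -0.001], [-0.123, -0.992, -0.003], [-0.001, 0.003, -1.0]]
ft_force: [-1.5, -7.0, -0.9]
grip_width: 0.0156
gripper_force: 59.9
```

Emit:
{"method": "drive_tool", "body": {"moves": [[[0,-0.2,0,0],[0,-0.4,0,0],[0,-0.6,0,0],[0,-0.7,0,0],[0,-0.8,0,0],[0,-0.9,0,0]]]}}

```text
t: 13.98
eef_pos: [0.5432, -0.0198, 0.1085]
tcp_rot: [[0.992, -0.13, -0.003], [-0.13, -0.991, -0.009], [-0.002, 0.009, -1.0]]
ft_force: [-4.0, -16.1, 2.1]
grip_width: 0.0155
gripper_force: 60.3
```

Emit:
{"method": "drive_tool", "body": {"moves": [[[0,-0.15,0,0],[0,-0.3,0,0],[0,-0.4,0,0],[0,-0.5,0,0],[0,-0.6,0,0]]]}}

```text
t: 14.6
eef_pos: [0.5435, -0.0165, 0.1087]
tcp_rot: [[0.991, -0.133, -0.003], [-0.133, -0.991, -0.012], [-0.002, 0.012, -1.0]]
ft_force: [-4.2, -20.5, 4.5]
grip_width: 0.0161
gripper_force: 60.7
```

Emit:
{"method": "drive_tool", "body": {"moves": [[[0,-0.1,0,0],[0,-0.2,0,0],[0,-0.3,0,0],[0,-0.35,0,0]]]}}

```text
t: 15.1
eef_pos: [0.5435, -0.0149, 0.1089]
tcp_rot: [[0.991, -0.135, -0.004], [-0.135, -0.991, -0.014], [-0.002, 0.014, -1.0]]
ft_force: [-4.4, -23.1, 6.2]
grip_width: 0.0158
gripper_force: 61.2
```

Emit:
{"method": "drive_tool", "body": {"moves": [[[0,-0.1,0,0],[0,-0.2,0,0],[0,-0.3,0,0]]]}}

```text
t: 15.48
eef_pos: [0.5432, -0.014, 0.1089]
tcp_rot: [[0.99, -0.138, -0.005], [-0.138, -0.99, -0.016], [-0.003, 0.017, -1.0]]
ft_force: [-5.5, -27.6, 5.7]
grip_width: 0.0154
gripper_force: 61.9
```

Emit:
{"method": "drive_tool", "body": {"moves": [[[0,2.5,0,0],[0,4.8,-0.2,0],[-2.7,4.9,-0.2,0],[-5.4,4.4,-0.2,0],[-5.5,-1.2,-0.2,0],[-5.5,-6.8,-0.2,0],[-5.4,-11.2,-0.2,0],[-2.7,-11.6,-0.2,0],[0,-11.4,-0.2,0],[0,-11.0,-0.2,0],[0,-10.5,-0.2,0],[0,-10.1,-0.2,0]]]}}

```text
t: 16.98
eef_pos: [0.5572, 0.1009, 0.1101]
tcp_rot: [[0.993, -0.12, -0.002], [-0.12, -0.993, -0.0], [-0.002, 0.0, -1.0]]
ft_force: [0.2, -0.9, -1.8]
grip_width: 0.0156
gripper_force: 59.8
```

Emit:
{"method": "drive_tool", "body": {"moves": [[[0,0.25,0,0],[0,0.5,0,0],[0,0.75,0,0],[0,1.0,0,0],[0,1.25,0,0],[0,1.5,0,0]]]}}

```text
t: 17.73
eef_pos: [0.5573, 0.0924, 0.1107]
tcp_rot: [[0.994, -0.113, 0.002], [-0.113, -0.994, 0.007], [0.001, -0.007, -1.0]]
ft_force: [-0.2, 13.0, -0.6]
grip_width: 0.0154
gripper_force: 60.1
```

Emit:
{"method": "drive_tool", "body": {"moves": [[[0,0.2,0,0],[0,0.4,0,0],[0,0.6,0,0],[0,0.75,0,0],[0,0.9,0,0]]]}}

```text
t: 18.35
eef_pos: [0.5577, 0.0877, 0.1115]
tcp_rot: [[0.994, -0.109, 0.006], [-0.109, -0.994, 0.012], [0.004, -0.012, -1.0]]
ft_force: [1.0, 18.2, 2.7]
grip_width: 0.0153
gripper_force: 60.4
```

Emit:
{"method": "drive_tool", "body": {"moves": [[[0,0.15,0,0],[0,0.3,0,0],[0,0.45,0,0],[0,0.6,0,0]]]}}

```text
t: 18.85
eef_pos: [0.5571, 0.0852, 0.1115]
tcp_rot: [[0.994, -0.105, 0.006], [-0.105, -0.994, 0.016], [0.005, -0.016, -1.0]]
ft_force: [-0.4, 24.8, 2.8]
grip_width: 0.0151
gripper_force: 60.8
```

Emit:
{"method": "drive_tool", "body": {"moves": [[[0,-2,0,0],[0,-3.8,-0.15,0],[-2.7,-3.9,-0.2,0],[-5.4,-3.4,-0.2,0],[-5.5,2.2,-0.2,0],[-5.5,7.8,-0.2,0],[-5.4,11.8,-0.2,0],[-2.7,12.0,-0.2,0],[0,11.8,-0.2,0],[0,11.3,-0.2,0],[0,10.7,-0.2,0],[0,10.2,-0.2,0]]]}}

```text
t: 20.35
eef_pos: [0.5414, -0.0293, 0.1121]
tcp_rot: [[0.993, -0.119, -0.002], [-0.119, -0.993, -0.0], [-0.002, 0.0, -1.0]]
ft_force: [0.6, 0.4, -2.8]
grip_width: 0.0154
gripper_force: 59.8
```

Emit:
{"method": "drive_tool", "body": {"moves": [[[0,-0.25,0,0],[0,-0.5,0,0],[0,-0.75,0,0],[0,-1.0,0,0],[0,-1.25,0,0],[0,-1.5,0,0]]]}}

```text
t: 21.1
eef_pos: [0.5436, -0.0197, 0.1124]
tcp_rot: [[0.992, -0.126, -0.001], [-0.126, -0.992, -0.005], [-0.0, 0.005, -1.0]]
ft_force: [-2.3, -8.1, -0.6]
grip_width: 0.0156
gripper_force: 59.9
```

Emit:
{"method": "drive_tool", "body": {"moves": [[[0,-0.25,0,0],[0,-0.5,0,0],[0,-0.7,0,0],[0,-0.9,0,0],[0,-1.1,0,0]]]}}

```text
t: 21.72
eef_pos: [0.5439, -0.0135, 0.1127]
tcp_rot: [[0.991, -0.131, -0.003], [-0.131, -0.991, -0.01], [-0.002, 0.011, -1.0]]
ft_force: [-4.8, -19.3, 4.0]
grip_width: 0.0155
gripper_force: 60.5
```

Emit:
{"method": "drive_tool", "body": {"moves": [[[0,-0.15,0,0],[0,-0.3,0,0],[0,-0.4,0,0],[0,-0.5,0,0]]]}}

```text
t: 22.22
eef_pos: [0.5434, -0.0121, 0.1128]
tcp_rot: [[0.991, -0.135, -0.005], [-0.135, -0.991, -0.014], [-0.003, 0.015, -1.0]]
ft_force: [-6.2, -24.0, 5.3]
grip_width: 0.0157
gripper_force: 61.2
```

Emit:
{"method": "drive_tool", "body": {"moves": [[[0,2.3,0,0],[0,4.6,-0.15,0],[-2.7,4.8,-0.15,0],[-5.4,4.3,-0.15,0],[-5.5,-1.3,-0.15,0],[-5.5,-6.9,-0.15,0],[-5.4,-11.2,-0.15,0],[-2.7,-11.6,-0.15,0],[0,-11.4,-0.15,0],[0,-11.0,-0.15,0],[0,-10.4,-0.15,0],[0,-10.0,-0.15,0]]]}}

```text
t: 23.72
eef_pos: [0.5571, 0.0996, 0.1136]
tcp_rot: [[0.993, -0.12, -0.002], [-0.12, -0.993, -0.0], [-0.002, 0.0, -1.0]]
ft_force: [-0.0, 0.0, -2.9]
grip_width: 0.0153
gripper_force: 59.8
```

Emit:
{"method": "drive_tool", "body": {"moves": [[[0,0.3,0,0],[0,0.6,0,0],[0,0.9,0,0],[0,1.2,0,0],[0,1.4,0,0],[0,1.6,0,0],[0,1.8,0,0],[0,2.0,0,0]]]}}

```text
t: 24.72
eef_pos: [0.5569, 0.0852, 0.1143]
tcp_rot: [[0.993, -0.115, 0.003], [-0.115, -0.993, 0.006], [0.002, -0.006, -1.0]]
ft_force: [-1.0, 9.6, 2.2]
grip_width: 0.0153
gripper_force: 60.0
```

Emit:
{"method": "drive_tool", "body": {"moves": [[[0,0.2,0,0],[0,0.4,0,0],[0,0.5,0,0],[0,0.6,0,0]]]}}

```text
t: 25.22
eef_pos: [0.5565, 0.0829, 0.1147]
tcp_rot: [[0.994, -0.111, 0.004], [-0.111, -0.994, 0.01], [0.003, -0.01, -1.0]]
ft_force: [-0.8, 16.6, 3.5]
grip_width: 0.0153
gripper_force: 60.3
```

Emit:
{"method": "drive_tool", "body": {"moves": [[[0,0.2,0,0],[0,0.35,0,0],[0,0.5,0,0]]]}}

```text
t: 25.6
eef_pos: [0.556, 0.082, 0.115]
tcp_rot: [[0.994, -0.107, 0.004], [-0.107, -0.994, 0.014], [0.003, -0.015, -1.0]]
ft_force: [-1.7, 24.0, 4.7]
grip_width: 0.0157
gripper_force: 60.6
```

Emit:
{"method": "drive_tool", "body": {"moves": [[[0,-2.2,0,0],[0,-3.9,-0.15,0],[-2.7,-4,-0.15,0],[-5.4,-3.4,-0.15,0],[-5.5,2.2,-0.15,0],[-5.5,7.8,-0.15,0],[-5.4,11.8,-0.15,0],[-2.7,12.0,-0.15,0],[0,11.8,-0.15,0],[0,11.5,-0.15,0]]]}}

```text
t: 26.85
eef_pos: [0.543, -0.0461, 0.1153]
tcp_rot: [[0.993, -0.122, 0.003], [-0.122, -0.993, -0.001], [0.003, 0.001, -1.0]]
ft_force: [-0.3, 0.4, -2.8]
grip_width: 0.0156
gripper_force: 59.8
```

```bash
python3 - <<'E'
from h import *
i=robot.camera_info('wrist');im=robot.camera('wrist')[...,::-1].copy();t=robot.camera('scene')[...,::-1]
f=cv2.resize(t[195:265,280:365],None,fx=4.7,fy=4.7,interpolation=2)
g=cv2.resize(im[60:320,60:430],None,fx=1.05,fy=1.05);H=max(f.shape[0],g.shape[0])
pad=lambda x:cv2.copyMakeBorder(x,0,H-x.shape[0],0,0,0)
cv2.imwrite('pics/c5.png',np.hstack([pad(g),pad(f)]));cv2.imwrite('pics/w5full.png',im)
print(pad(g).shape,robot.state()['eef_pos'])
for dz in (0,.006,.011):
  print(dz,[(proj('wrist',np.r_[W+.003*ux+a*.028*ux+b*.02*uy,.13+dz],i)-[60,60])*1.05 for a,b in((1,1),(1,-1))],(proj('wrist',np.r_[W+.003*ux,.151+dz],i)-[60,60])*1.05)
E
```

```text
(329, 388, 3) [ 0.5398 -0.0448  0.1149]
0 [array([ 14.5563, 106.7492]), array([101.2318,  97.6092])] [ 32.2891 189.5942]
0.006 [array([  5.6048, 108.0868]), array([94.0321, 98.4059])] [ 22.6108 194.4914]
0.011 [array([ -2.2566, 109.3   ]), array([87.5948, 99.141 ])] [ 14.0476 198.8805]
```

View pics/c5.png

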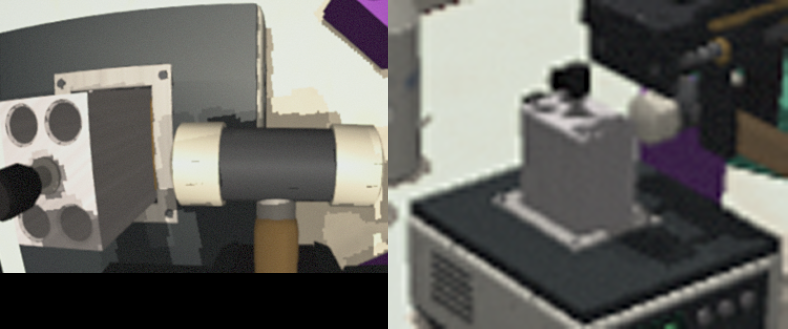

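The wrist crop (left) shows the block's top back corners at (88,92) and (0,103) and the knob at (18,190). These match a block raised about 10–11 mm with little lean. The scene crop shows it standing tall and nearly upright. I'll check the numbers before trusting that.

```bash
python3 - <<'E'
from h import *
a=cv2.imread('pics/scene0.png');b=robot.camera('scene')[...,::-1].copy()
g=[cv2.cvtColor(x,cv2.COLOR_BGR2GRAY).astype(float) for x in (a,b)]
# sub-pixel columns of the left and right vertical edges per row, by max gradient
for n,x in zip(('seated','now'),g):
    x=cv2.GaussianBlur(x,(0,0),.7);d=np.abs(np.diff(x,axis=1))
    def edge(r,c0,c1):
        w=d[r,c0:c1]**2;return (w*np.arange(c0,c1)).sum()/w.sum()+.5
    for c0,c1,nm in ((305,312,'L'),(329,337,'R')):
        rows=np.arange(224,236);e=[edge(r,c0,c1) for r in rows];p=np.polyfit(rows,e,1);print(n,nm,'col@230',np.polyval(p,230).round(2),'slope',p[0].round(3))
    k=cv2.findContours((x[200:226,308:334]<70).astype(np.uint8),0,1)[0]
    for c in k:
        m=cv2.moments(c)
        if m['m00']>5:print('  dark',m['m10']/m['m00']+308,m['m01']/m['m00']+200,m['m00'],cv2.boundingRect(c))
B=lambda x,y,z:np.r_[W+(.003+x)*ux+y*uy,z]
for dz in(0,.011):
  for ph in (-4,0,4):
    t=np.radians(ph);R=lambda x,y,h:B(x,y*np.cos(t)-(h-.044)*np.sin(t),.08-.044+.044+dz+(h-.044)*np.cos(t)+y*np.sin(t))
    print(dz,ph,'knob',proj('scene',R(0,0,.115)),'L',proj('scene',R(-.028,.02,.094)),proj('scene',R(-.028,.02,.05)))
E
```

```text
seated L col@230 307.41 slope -0.134
seated R col@230 332.55 slope -0.086
  dark 311.42028985507244 217.27536231884056 11.5 (1, 16, 6, 4)
  dark 318.8225108225108 214.2077922077922 38.5 (7, 10, 8, 11)
now L col@230 307.41 slope -0.128
now R col@230 332.75 slope -0.085
  dark 318.8122065727699 212.07042253521126 35.5 (7, 9, 8, 8)
  dark 328.8255813953488 204.81395348837208 86.0 (15, 0, 11, 13)
0 -4 knob [319.464  216.5669] L [320.5019 229.5962] [321.118  244.2127]
0 0 knob [320.9178 216.0578] L [321.5371 228.7336] [321.2359 243.7025]
0 4 knob [322.3627 215.6696] L [322.5971 227.9474] [321.3821 243.1917]
0.011 -4 knob [319.5314 212.7611] L [320.5747 225.7787] [321.1919 240.5178]
0.011 0 knob [320.9908 212.2584] L [321.6139 224.9167] [321.3103 240.0044]
0.011 4 knob [322.4412 211.8776] L [322.678  224.1319] [321.4571 239.4906]
```

The block is level: its edge slopes match the seated ones to within about 0.4°. The lower edge of the knob moved up 4 px, about 11 mm, so it has popped and is loose. Now I'll lay the mallet down.

Emit:
{"method": "drive_tool", "body": {"moves": [[[0,0.3,-4,0],[0,1,-8.5,0],[-0.5,5,-11,-0.05],[-1.5,10.5,-10,-0.13],[-2.5,16,-8,-0.2],[-3.5,21,-4,-0.27],[-4,23.4,0,-0.295],[-4,23.7,4,-0.295],[-4,23.7,8,-0.295],[-4,23.7,9.8,-0.295],[-4,23.7,10.2,-0.295]]]}}

```text
t: 28.38
eef_pos: [0.472, -0.2748, 0.0127]
tcp_rot: [[0.985, 0.174, -0.002], [0.174, -0.985, 0.001], [-0.002, -0.001, -1.0]]
ft_force: [0.1, 0.8, -2.7]
grip_width: 0.0158
gripper_force: 59.8
```

Emit:
{"method": "drive_tool", "body": {"moves": [[[0,0,0.3,0],[0,0,0.5,0],[0,0,0.7,0],[0,0,0.75,0]]]}}

```text
t: 28.88
eef_pos: [0.4729, -0.2753, 0.006]
tcp_rot: [[0.985, 0.174, 0.0], [0.174, -0.985, -0.0], [0.0, 0.0, -1.0]]
ft_force: [0.4, -0.0, -2.4]
grip_width: 0.0156
gripper_force: 59.8
```

Not touching yet; about 1 mm remains.

Emit:
{"method": "drive_tool", "body": {"moves": [[[0,0,0.1,0],[0,0,0.2,0],[0,0,0.2,0]]]}}

```text
t: 29.25
eef_pos: [0.4728, -0.2753, 0.0047]
tcp_rot: [[0.985, 0.174, 0.001], [0.174, -0.985, -0.0], [0.0, 0.001, -1.0]]
ft_force: [-1.2, 0.8, 8.0]
grip_width: 0.0155
gripper_force: 59.8
```

Emit:
{"method": "drive_tool", "body": {"moves": [[[0,0,0,0],[0,0,0,0],[0,0,0,0],[0,0,0,0],[0,0,0,0],[0,0,0,0]]], "gripper": 1, "squeeze": 25}}

```text
t: 30.0
eef_pos: [0.4727, -0.2752, 0.0037]
tcp_rot: [[0.985, 0.174, -0.0], [0.174, -0.985, -0.0], [-0.0, 0.0, -1.0]]
ft_force: [0.6, -0.4, 0.1]
grip_width: 0.0733
gripper_force: 0.0
```

Emit:
{"method": "drive_tool", "body": {"moves": [[[0,0,-5,0],[0,0,-11,0],[0,0,-17,0],[1,-1.5,-22,0],[4,-6.5,-23,0.06],[7,-11.5,-23,0.12],[10.5,-17,-23,0.18],[14,-22.5,-23,0.24],[16.5,-26.5,-23,0.28],[17.4,-27.8,-23,0.295],[17.4,-27.8,-23,0.295]]]}}

```text
t: 31.38
eef_pos: [0.5955, 0.0291, 0.2334]
tcp_rot: [[0.993, -0.118, -0.001], [-0.118, -0.993, -0.001], [-0.001, 0.001, -1.0]]
ft_force: [-0.6, -1.1, -0.2]
grip_width: 0.0884
gripper_force: 0.0
```

```bash
python3 - <<'E'
from h import *
s=robot.state();print(s['t'],s['eef_pos'])
i=robot.camera_info('wrist');im=robot.camera('wrist')[...,::-1].copy();t=robot.camera('top')[...,::-1]
f=t[250:360,330:500];f=cv2.resize(f,None,fx=1.9,fy=1.9,interpolation=2)
g=im[50:430,110:550];f=cv2.copyMakeBorder(f,0,380-f.shape[0],0,0,0);cv2.imwrite('pics/c6.png',np.hstack([g,f]));cv2.imwrite('pics/w6.png',im)
print(g.shape,f.shape)
for z,d in((.162,.003),(.141,.003)):
  p=W+d*ux;print(proj('wrist',np.r_[p,z],i)-[110,50],[proj('wrist',np.r_[p+a*.028*ux+b*.02*uy,.141],i)-[110,50] for a,b in((1,1),(1,-1),(-1,-1),(-1,1))])
E
```

```text
31.375 [0.5955 0.0291 0.2334]
(380, 440, 3) (380, 323, 3)
[210.8222 211.2665] [array([180.2476, 160.141 ]), array([241.5979, 160.2198]), array([239.6197, 239.7823]), array([182.0864, 239.7086])]
[210.8779 201.27  ] [array([180.2476, 160.141 ]), array([241.5979, 160.2198]), array([239.6197, 239.7823]), array([182.0864, 239.7086])]
```

View pics/c6.png

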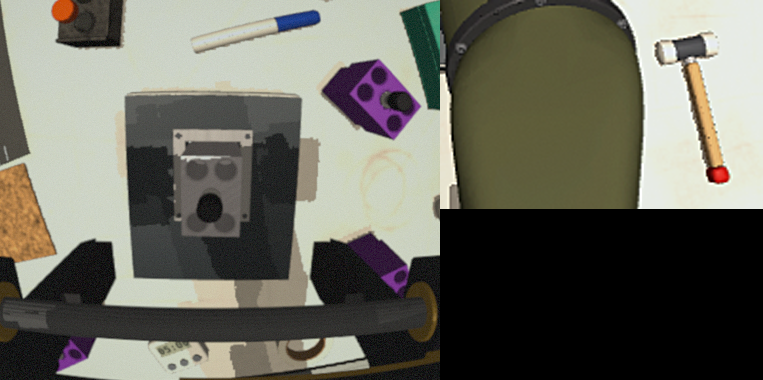

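The wrist view (left) shows the knob at (209,207) and the block's top corners from (180,155) to (240,236), level and within 2 mm of prediction. The top view (right) shows the mallet lying flat on the bench. Next I descend and grip the knob.

Emit:
{"method": "drive_tool", "body": {"moves": [[[0.1,0,4,0],[0.2,0,7,0],[0.2,0,8.3,0],[0.2,0,8.8,0],[0.2,0,8.8,0]]]}}

```text
t: 32.1
eef_pos: [0.5981, 0.0279, 0.1464]
tcp_rot: [[0.993, -0.121, 0.001], [-0.121, -0.993, -0.0], [0.001, 0.0, -1.0]]
ft_force: [0.1, -0.5, 0.5]
grip_width: 0.0882
gripper_force: 0.0
```

Emit:
{"method": "drive_tool", "body": {"moves": [[[0,0,0,0],[0,0,0,0],[0,0,0,0],[0,0,0,0],[0,0,0,0],[0,0,0,0],[0,0,0,0],[0,0,0,0],[0,0,0,0],[0,0,0,0]]], "gripper": -1, "squeeze": 25}}

```text
t: 33.35
eef_pos: [0.5977, 0.0288, 0.1457]
tcp_rot: [[0.993, -0.12, 0.0], [-0.12, -0.993, 0.0], [0.0, -0.0, -1.0]]
ft_force: [0.1, 0.9, 0.4]
grip_width: 0.0144
gripper_force: 25.0
```

Emit:
{"method": "drive_tool", "body": {"moves": [[[0,0,-0.2,0],[0,0,-0.4,0],[0,0,-0.7,0],[0,0,-1,0]]]}}

```text
t: 33.85
eef_pos: [0.5976, 0.0284, 0.1559]
tcp_rot: [[0.993, -0.12, -0.0], [-0.12, -0.993, -0.0], [-0.0, 0.0, -1.0]]
ft_force: [0.0, -0.3, -3.7]
grip_width: 0.0148
gripper_force: 25.0
```

Emit:
{"method": "drive_tool", "body": {"moves": [[[0,0,-1,0],[0,0,-3,0],[0,0,-5,0],[0,0,-7,0],[0,0,-8,0],[0,0,-8,0]]]}}

```text
t: 34.6
eef_pos: [0.598, 0.0285, 0.2365]
tcp_rot: [[0.993, -0.12, 0.002], [-0.12, -0.993, -0.0], [0.002, -0.0, -1.0]]
ft_force: [-0.4, 0.3, -3.4]
grip_width: 0.0146
gripper_force: 25.0
```

```bash
python3 - <<'E'
from h import *
im=cv2.imread('pics/scene0.png');h=cv2.cvtColor(im,cv2.COLOR_BGR2HSV)
c=blob(((h[...,1]>80)&(h[...,0]<25)).astype(np.uint8),(215,287,292,325))
q=cv2.approxPolyDP(c,4,True)[:,0];P=np.array([onz('scene',p,.005) for p in q.astype(float)]);print(q.tolist(),P,P.mean(0))
w=cv2.imread('pics/w3.png')
print(robot.state()['ft_force'],robot.state()['eef_pos'])
M=np.array([.5585,.289]);go([*M,.236]);go([*M,.1037])
E
```

```text
[[287, 305], [253, 290], [221, 310], [242, 320], [251, 309], [268, 319]] [[0.5116 0.229  0.005 ]
 [0.6204 0.2465 0.005 ]
 [0.6048 0.3539 0.005 ]
 [0.5391 0.3423 0.005 ]
 [0.5588 0.301  0.005 ]
 [0.5006 0.2975 0.005 ]] [0.5559 0.2951 0.005 ]
[-0.3678  0.32   -3.3544] [0.598  0.0285 0.2365]
shift cm [ -7.05 -25.39   0.04] roll 0.0 yaw now -6.89
shift cm [ -7.07 -25.39  13.27] roll 0.0 yaw now -6.89
```

Emit:
{"method": "drive_tool", "body": {"moves": [[[-0.6,-2,0,0],[-1.6,-6,0,0],[-2.9,-10.5,0,0],[-4.2,-15,0,0],[-5.5,-19.5,0,0],[-6.4,-23,1,0],[-6.9,-25,3,0],[-7.05,-25.5,6,0],[-7.05,-25.5,9,0],[-7.05,-25.5,11.5,0],[-7.05,-25.5,12.5,0],[-7.05,-25.5,12.5,0]]]}}

```text
t: 36.1
eef_pos: [0.5577, 0.2896, 0.1097]
tcp_rot: [[0.993, -0.12, -0.002], [-0.12, -0.993, -0.001], [-0.001, 0.001, -1.0]]
ft_force: [-0.3, -0.1, -3.3]
grip_width: 0.015
gripper_force: 25.0
```

Emit:
{"method": "drive_tool", "body": {"moves": [[[0,0,0.2,0],[0,0,0.4,0],[0,0,0.6,0],[0,0,0.7,0]]]}}

```text
t: 36.6
eef_pos: [0.5583, 0.2902, 0.1038]
tcp_rot: [[0.993, -0.12, 0.0], [-0.12, -0.993, 0.0], [0.0, -0.0, -1.0]]
ft_force: [-0.1, 0.1, -3.0]
grip_width: 0.0144
gripper_force: 25.0
```

Emit:
{"method": "drive_tool", "body": {"moves": [[[0,0,0.05,0],[0,0,0.1,0],[0,0,0.15,0]]]}}

```text
t: 36.98
eef_pos: [0.5587, 0.2903, 0.1033]
tcp_rot: [[0.993, -0.12, 0.001], [-0.12, -0.993, 0.0], [0.001, -0.001, -1.0]]
ft_force: [-2.2, -1.5, 8.6]
grip_width: 0.0146
gripper_force: 25.0
```

Emit:
{"method": "drive_tool", "body": {"moves": [[[0,0,-0.08,0],[0,0,-0.08,0]]]}}

```text
t: 37.22
eef_pos: [0.5585, 0.2903, 0.1034]
tcp_rot: [[0.993, -0.12, 0.001], [-0.12, -0.993, 0.0], [0.001, -0.0, -1.0]]
ft_force: [-0.6, -0.6, 4.1]
grip_width: 0.0147
gripper_force: 25.0
```

Emit:
{"method": "drive_tool", "body": {"moves": [[[0,0,0,0],[0,0,0,0],[0,0,0,0],[0,0,0,0],[0,0,0,0],[0,0,0,0],[0,0,0,0]]], "gripper": 1}}

```text
t: 38.1
eef_pos: [0.5583, 0.2901, 0.103]
tcp_rot: [[0.993, -0.12, 0.0], [-0.12, -0.993, -0.0], [0.0, 0.0, -1.0]]
ft_force: [-0.2, -0.1, 0.2]
grip_width: 0.0822
gripper_force: 0.0
```

Emit:
{"method": "drive_tool", "body": {"moves": [[[0,0,-1,0],[0,0,-4,0],[0,0,-8,0],[-2,4,-12,0],[-4,9,-14,0],[-5,14,-15,0],[-6,19,-15,0],[-6,24,-15,0],[-6,28,-15,0],[-6,28,-15,0]]]}}

```text
t: 39.35
eef_pos: [0.4647, 0.0157, 0.2538]
tcp_rot: [[0.992, -0.127, 0.001], [-0.127, -0.992, -0.002], [0.001, 0.002, -1.0]]
ft_force: [0.5, 0.3, -0.0]
grip_width: 0.0877
gripper_force: 0.0
```

```bash
python3 - <<'E'
from h import *
s=robot.state();print(s['t'],s['eef_pos'],s['ft_force'])
a=robot.camera('scene')[...,::-1];b=robot.camera('top')[...,::-1]
cv2.imwrite('pics/end.png',np.hstack([cv2.resize(a[150:390,190:500],(400,310)),cv2.resize(b[150:390,180:490],(400,310))]))
E
```

```text
39.35 [0.4647 0.0157 0.2538] [ 0.4708  0.3372 -0.0014]
```

View pics/end.png

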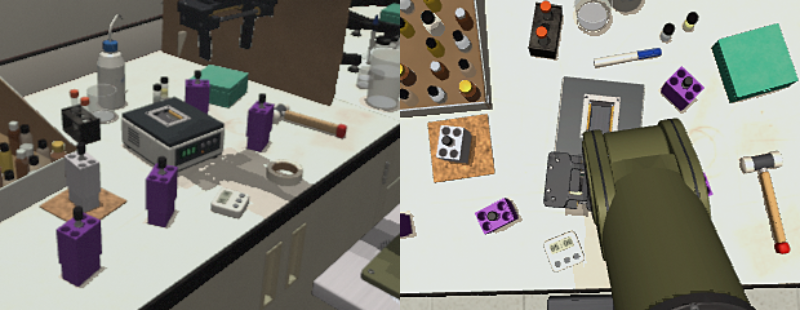

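The final views show the block upright on the mat (left crop at (83,180), right crop at (453,145)). The well is empty, the mallet lies flat, and the bystanders are in place.

```bash
python3 -c "
from plant import robot
print(robot.close_job())"
```

```text
the job is handed in; nothing more can be done
None
```

The job is handed in: five light taps freed the block (highest wrist-force reading 28.4 N, limit 32 N), and it now stands upright in the middle of the mat with the mallet flat on the bench, after about 39 s.

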